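Make up a dosing kit and a swab kit from the bench stock

ROBOT

A 6-joint arm with a two-finger parallel gripper is mounted at the origin on a cart in front of the work surface, level with it; the furniture and walls round the work are solid. World frame = base frame: x ahead of the robot, y to its left, z up, the work surface at z = 0. Lengths are in mm, angles in rad, forces in N, time in s.
With the tool pointing down it reaches from about 350 to 975 mm from the base axis. Payload 7.1 kg.
Tool frame: the origin (TCP) lies midway between the tips of the shut fingers; the grasp point (between the pads) lies 19 mm behind it (ctrl.grip_depth is the distance from the TCP to the grasp point, in mm); z points along the fingers, y is the line along which they close (so a half turn about z gives the same grasp; the last joint's range is limited). The gripper opens to 88 mm and grips with 3 to 60 N. Pads are 20 mm wide; open, the fingers measure 115 mm over their backs; the gripper's body (75 mm by 178 mm) begins 61 mm behind the grasp point.
Start: joints at [-1.276, 0.423, 1.63, -0, 1.089, -0.019], TCP at [192.94, -594.457, 222.675] pointing down, gripper open.
Joint ranges: [-3, 3], [-0.9, 2.11], [0.09, 2.58], [-1.31, 4.45], [0.11, 2.69], [-2.54, 2.54]. Speed limits (rad/s): [2.39, 2.39, 3.01, 3.14, 3.14, 3.14].

INTERFACE

Orientations are given as a rotation vector (axis times angle).
In Python, from workcell import get_obs, vision, ctrl gives the robot as it stands.
- The arm moves only by the tool step_arm, never from a script. Its argument "plan" is a list of rows, each a list of 7 numbers: the opening, from -1 (shut) to 1 (fully open), then the shift along the tool's x, y, z as a fraction of full scale, then the turn, a rotation vector about the tool's x, y, z as a fraction of full scale. In form: [[fingers, dx, dy, dz, wx, wy, wz], ...]. A call has 1 to 20 rows; each row shifts and turns the commanded pose from where the row before left it, along the tool's axes as they then stand; what a row does not reach is not made up. Full scale, the value 1, is 50 mm for a shift and 0.12 rad for a turn. A row lasts 1/8 s, in which the tool goes at most 62.5 mm and 10.7 degrees, less where a joint would pass 70% of its speed; a pose out of reach is approached as far as the arm can. A call with a number of a shift or a turn outside -1 to 1 is refused whole. A call with a gripper value outside its range is refused whole. The fingers move at their own pace and stop on an object; the grip force is fixed at half the most. Time passes only in rows, so rows that do not move let the fingers close. It gives the time, the measured TCP pose, the force, the opening and the grip force at its end, in the units of the state.
- get_obs(): the state, without advancing time (a new reading comes with each control period).
- vision.get_image(name): name is "scene" or "top" or "wrist"; returns a dict with "pixels" (384x512x3 uint8, red, green, blue), "depth" (384x512 float32, mm along the optical axis (not along the pixel's ray), 0 where there is no reading), "fx", "fy", "cx", "cy" (pixels), "k1" (the pictures are not rectified: a ray, as slopes to the right and down, at radius r is drawn at 1 + k1 r^2 times it, then the intrinsics apply), "T" (4x4, takes a point from camera to world coordinates); the wrist camera has in their place "T_tool_cam" (4x4, takes a point from camera to tool coordinates, whose origin is the TCP and whose axes are the flange's). Camera axes: x right, y down, z forward; pixel columns grow to the right and rows downward; lengths in mm; the calibration is good to about 2 mm. A picture is of the moment at which its call begins: read the wrist's pose just before it.
- ctrl.close_job(): hands the job in; it is judged then, once.
The state is a dict: "t": time; "qpos": joint angles; "qvel": joint speeds; "joint_torque": joint torques, N m; "ee_pos": TCP position; "orientation": TCP orientation; "ft_force": force on the tool from outside, world axes, zero at the start; "moment": the same for the moment, N m; "width": finger opening in mm; "grasp_force": force on a finger pad.
Only numpy, scipy, OpenCV 4.12 (cv2) and the standard library are available. Lean on these libraries where they do the work, as an engineer would, in place of code of your own. Each camera call takes 0.05 s, during which the arm holds its last target. There are 200 camera calls.

TASK

Make up the two kits on the bench, everything fully seated in its recess: one plastic beaker, the small amber bottle and the marking crayon lying in its slot go in the tray with three recesses; one plastic beaker and the open tin of cotton swabs go in the tray with two. Take the upper two beakers one by one off the top of the nested stack and leave the lowest standing where it is. Keep the tin and the bottle upright all the while.

Things in the scene. Friction and masses are not known exactly. Their poses are not given: they have to be found in the camera images.
- dosing_tray: Fixed grey plastic kit tray, 112 (x) by 207 (y) by 22 mm with carrying lugs at the ends (232 mm over them); origin at the centre of the underside, z up. Three recesses in a row, all at x = 0: round bottle well 46 mm wide at y = +68 mm, round beaker well 52 mm wide at y = +4 mm, crayon slot 70 (along x) by 24 mm at y = -66 mm. Well floors at z = 10 mm, slot floor at z = 18 mm, top z = 22 mm.
- swab_tray: Fixed grey plastic kit tray of the same outer size and origin as the other, with only two round wells at x = 0: tin well 73 mm wide at y = +45 mm and beaker well 52 mm wide at y = -48 mm. Well floors at z = 10 mm, flat top at z = 22 mm.
- beaker_top: White plastic beaker, 62 mm tall, origin at the centre of its underside, z up. Base 37 mm wide, 50 mm at a shoulder 40 mm up; above it the collar to grip, 58 mm wide, with a small spout at the rim on +x (34 mm from the axis). Top of a nested stack of three, each 22 mm above the one below (1 mm side play): underside at 44 mm, only the collar shows. Lift straight up 50 mm, a small twist helps.
- beaker_middle: White plastic beaker, 62 mm tall, origin at the centre of its underside, z up. Base 37 mm wide, 50 mm at a shoulder 40 mm up; above it the collar to grip, 58 mm wide, with a small spout at the rim on +x (34 mm from the axis). Second in the stack, underside at 22 mm; its collar is free to grip once the top one is off.
- beaker_bottom: White plastic beaker, 62 mm tall, origin at the centre of its underside, z up. Base 37 mm wide, 50 mm at a shoulder 40 mm up; above it the collar to grip, 58 mm wide, with a small spout at the rim on +x (34 mm from the axis). Lowest of the stack, standing on the bench; it stays there.
- amber_bottle: Small standing amber bottle with a white cap: 34 mm across up to 60 mm, cap 22 mm across, 75 mm tall. Origin: centre of the underside, z up.
- swab_tin: Round open metal tin of cotton swabs, 61 mm across, 35 mm tall, standing. Origin: centre of the underside, z up. (The white roll with a hole in its middle, as wide but 26 mm tall, stays.)
- crayon: Marking crayon stub, cream sleeve and red ends, 58 mm long, 11 mm thick, lying on the bench. Its z axis runs along it, level; the origin is the middle of one END face, so its own middle lies at z = +29 mm.
Things that resemble listed ones, but are neither listed nor needed, are in the scene too. Leave any black look-alike of the beaker_top alone. What is shaped like the swab_tin but red is not meant.

How it is judged (in metres and radians):
At the end, for the whole second after the job is handed in: Bottle, tin and the upper two beakers (either in either tray) stand upright on their well floors, within 10 mm of the centre in x and y; the crayon lies in its slot (within 11 mm along, 13 mm across, 0.4 rad). The lowest beaker stands within 30 mm of its start. All released, at rest (x of amber_bottle in the frame of dosing_tray between -0.01 and 0.01 m and y of amber_bottle in the frame of dosing_tray between 0.058 and 0.078 m and z of amber_bottle in the frame of dosing_tray between 0.006 and 0.015 m and angle between each of amber_bottle, swab_tin, beaker_bottom's own z axis and vertical below 0.12 rad and x of swab_tin in the frame of swab_tray between -0.01 and 0.01 m and y of swab_tin in the frame of swab_tray between 0.035 and 0.055 m and z of swab_tin in the frame of swab_tray between 0.006 and 0.015 m and ((x of beaker_top in the frame of dosing_tray between -0.01 and 0.01 m and y of beaker_top in the frame of dosing_tray between -0.006 and 0.014 m and z of beaker_top in the frame of dosing_tray between 0.006 and 0.015 m and angle between each of beaker_top, beaker_middle's own z axis and vertical below 0.12 rad and x of beaker_middle in the frame of swab_tray between -0.01 and 0.01 m and y of beaker_middle in the frame of swab_tray between -0.058 and -0.038 m and z of beaker_middle in the frame of swab_tray between 0.006 and 0.015 m) or (x of beaker_middle in the frame of dosing_tray between -0.01 and 0.01 m and y of beaker_middle in the frame of dosing_tray between -0.006 and 0.014 m and z of beaker_middle in the frame of dosing_tray between 0.006 and 0.015 m and angle between each of beaker_middle, beaker_top's own z axis and vertical below 0.12 rad and x of beaker_top in the frame of swab_tray between -0.01 and 0.01 m and y of beaker_top in the frame of swab_tray between -0.058 and -0.038 m and z of beaker_top in the frame of swab_tray between 0.006 and 0.015 m)) and angle between the z axis of crayon and the x axis of dosing_tray, either way round below 0.4 rad and y of crayon in the frame of dosing_tray between -0.079 and -0.053 m and z of crayon in the frame of dosing_tray between 0.018 and 0.029 m and (x of crayon in the frame of dosing_tray between 0.018 and 0.04 m or x of crayon in the frame of dosing_tray between -0.04 and -0.018 m) and angle between crayon's own z axis and vertical between 1.42 and 1.72 rad and distance of beaker_bottom from where it was at the start of the episode below 0.03 m and linear speed of each of beaker_top, beaker_middle, beaker_bottom, crayon, amber_bottle, swab_tin below 0.02 m/s and angular speed of each of beaker_top, beaker_middle, beaker_bottom, crayon, amber_bottle, swab_tin below 0.2 rad/s); the robot touches nothing.
It fails at once if the tin of swabs is tipped by more than 0.7 rad (angle between swab_tin's own z axis and vertical above 0.7 rad).
It fails at once if the amber bottle is tipped by more than 0.7 rad (angle between amber_bottle's own z axis and vertical above 0.7 rad).
It fails at once if the lowest beaker is lifted by more than 30 mm or tipped over (height (world z) of beaker_bottom above 0.03 m or angle between beaker_bottom's own z axis and vertical above 0.7 rad).
It also fails if it takes over 144 s, if anything falls off the work surface, if the arm or the gripper's body presses on something with over 40 N, if the wrist force passes 120 N, or if a joint passes its speed limit or range.

## Working session

There is one attempt and no reset: what is moved stays moved. The work goes in short steps, Python scripts to look and compute and a tool call to move; the robot and the scene stay as the last step left them, time stands still between calls to the robot, and variables do not carry over. Pictures are saved under pics/ and viewed, at most 14 in all, crops included, and the job is handed in when it is done.

Besides the shell and the picture viewer there is one more tool, called in YAML: its name, and indented under it one key for each argument. step_arm: Moves the arm, as the interface text tells. Its arguments: {"type":"object","properties":{"plan":{"type":"array","items":{"type":"array","items":{"type":"number","minimum":-1,"maximum":1}}}},"required":["plan"]}

```bash
mkdir -p pics; cat > h.py <<'E'
import numpy as np, cv2
from workcell import get_obs, vision, ctrl
from scipy.spatial.transform import Rotation as R
def grab(name):
    o=get_obs(); im=vision.get_image(name)
    if 'T' not in im:
        T=np.eye(4); T[:3,:3]=R.from_rotvec(o['orientation']).as_matrix(); T[:3,3]=o['ee_pos']
        im['T']=T@im['T_tool_cam']
    return im
def save(im,fn,s=1.5): cv2.imwrite('pics/'+fn,cv2.resize(im['pixels'][:,:,::-1],None,fx=s,fy=s,interpolation=cv2.INTER_CUBIC))
def rays(im):
    K=np.array([[im['fx'],0,im['cx']],[0,im['fy'],im['cy']],[0,0,1.]])
    v,u=np.mgrid[:384,:512].astype(float)
    p=np.stack([u,v],-1).reshape(-1,1,2)
    q=cv2.undistortPoints(p,K,np.array([im['k1'],0,0,0,0.]))
    return np.concatenate([q.reshape(384,512,2),np.ones((384,512,1))],-1)
def cloud(im):
    P=rays(im)*im['depth'][...,None]
    return P@im['T'][:3,:3].T+im['T'][:3,3]
def onplane(im,u,v,z):
    r=rays(im)[int(round(v)),int(round(u))]@im['T'][:3,:3].T; c=im['T'][:3,3]
    return c+r*(z-c[2])/r[2]
E
python3 - <<'E'
from h import *
for n in ['scene','top']:
    im=grab(n); save(im,n+'0.png'); np.savez(n+'0.npz',**im); print(n,im['T'].round(2).tolist(),im['fx'],im['k1'],(im['depth']>0).mean())
o=get_obs();print(o)
E
```

```text
scene [[-0.73, -0.34, 0.59, -239.4], [-0.68, 0.39, -0.62, 741.91], [-0.02, -0.85, -0.52, 710.65], [0.0, 0.0, 0.0, 1.0]] 469.50856102017696 -0.15129450434032068 0.98931884765625
top [[0.02, -1.0, 0.06, 444.68], [-1.0, -0.02, 0.02, -41.65], [-0.02, -0.07, -1.0, 1138.63], [0.0, 0.0, 0.0, 1.0]] 425.03811518185734 0.051285225396629275 0.9956715901692709
{'t': 0.1, 'qpos': array([-1.27601173e+00,  4.23766181e-01,  1.63057318e+00, -4.30774077e-05,
        1.08861341e+00, -1.89816180e-02]), 'qvel': array([ 0.00018326,  0.00020523, -0.00345058,  0.00166009,  0.00144103,
        0.00033906]), 'joint_torque': array([ 2.33094329e-05, -5.45616674e+01, -2.74324071e+01,  6.45367918e-02,
        1.88168086e-02,  6.44041620e-07]), 'ee_pos': array([ 192.78468816, -594.01255235,  221.99420841]), 'orientation': array([-3.10168056e+00, -4.90664899e-01,  3.52898065e-04]), 'ft_force': array([-0.27024225, -0.31491404,  0.43840254]), 'moment': array([0.05043561, 0.00933787, 0.04834598]), 'grasp_force': 0.0, 'width': 87.87399162277059}
```

View pics/top0.png

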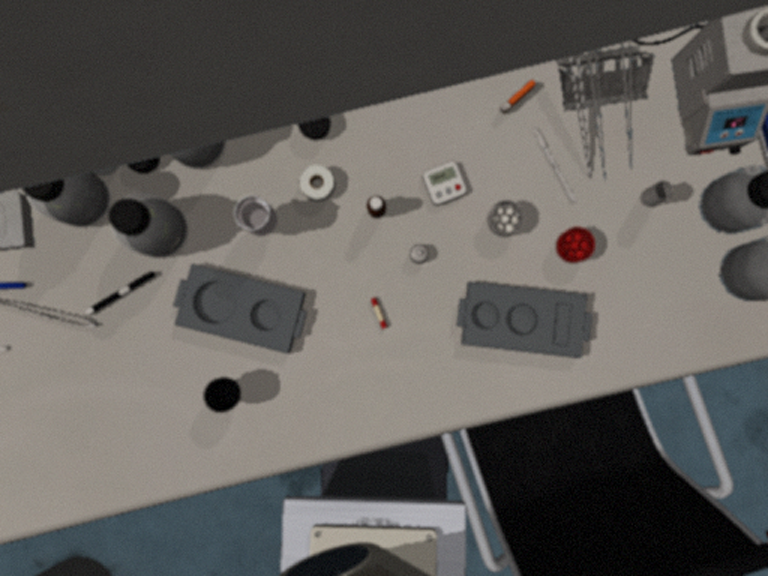

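View pics/scene0.png

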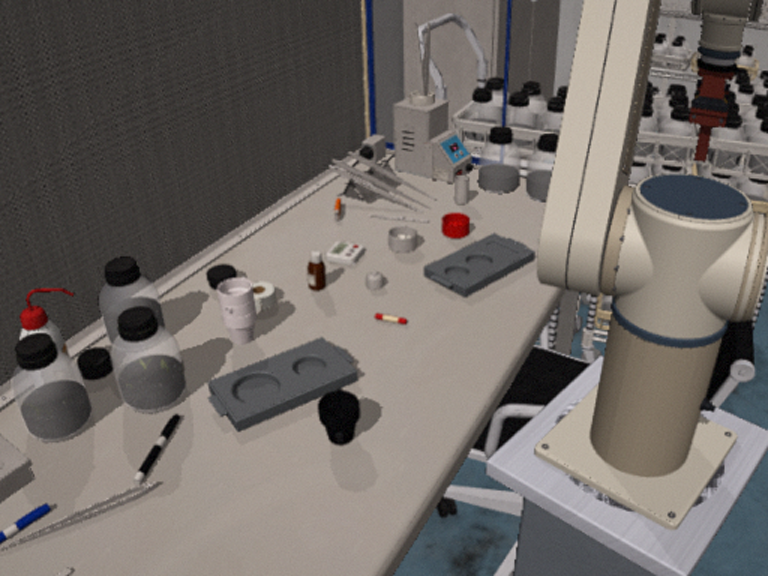

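The top view (at 1.5×) shows the stack at (252,213), bottle (376,205), tin (505,217), crayon (380,313), dosing tray (525,320) and swab tray (243,308). The scene view agrees, and the black beaker (222,394 in top) is a decoy. Next I measure from both depth views.

```bash
python3 - <<'E'
from h import *
L={k:dict(np.load(k+'0.npz')) for k in('top','scene')}
C={k:cloud(v) for k,v in L.items()}
P=C['top']
for n,(u,v) in dict(stack=(252,213),bottle=(376,205),tin=(505,217),crayon=(380,313),dose=(525,320),swab=(243,308),benchA=(330,320),decoy=(222,394)).items():
    print(n,P[int(v/1.5),int(u/1.5)].round(1))
def near(c,r,z0,z1,k):
    p=C[k].reshape(-1,3); m=(np.hypot(p[:,0]-c[0],p[:,1]-c[1])<r)&(p[:,2]>z0)&(p[:,2]<z1); return p[m]
def cen(n,u,v,r,z0,z1):
    c=P[int(v/1.5),int(u/1.5)]
    for k in C:
        q=near(c,r,z0,z1,k)
        if len(q)<8: print(n,k,len(q));continue
        (cx,cy),(w,h),a=cv2.minAreaRect(q[:,:2].astype(np.float32))
        print(n,k,len(q),'mean',q.mean(0).round(1),'rect',round(cx,1),round(cy,1),round(w,1),round(h,1),round(a,1),'z95',np.percentile(q[:,2],[50,95]).round(1))
cen('stack',252,213,60,88,125)
cen('bottle',376,205,40,66,90); cen('bottlebody',376,205,40,20,64)
cen('tin',505,217,50,20,50)
cen('crayon',380,313,45,6,25)
cen('dose',525,320,135,14,40); cen('swab',243,308,135,14,40)
E
```

```text
stack [643.8 223.2  44.9]
bottle [659.    9.   72.3]
tin [ 651.8 -215.8   25.1]
crayon [478.6  -1.    6.7]
dose [ 471.6 -257.2   11. ]
swab [480.3 237.8  23.6]
benchA [463.3  87.7  -3. ]
decoy [329.4 272.9   5.3]
stack top 161 mean [634.2 208.4  99.6] rect 633.1 208.8 56.7 57.4 56.7 z95 [100.9 107.2]
stack scene 295 mean [632.  210.7  97.9] rect 634.9 210.7 56.0 61.7 73.0 z95 [ 98.4 106. ]
bottle top 63 mean [660.8   8.7  73.4] rect 661.1 8.2 19.1 21.4 45.5 z95 [73.8 77.3]
bottle scene 40 mean [659.6  12.5  71.8] rect 660.9 11.5 20.2 20.2 46.9 z95 [72.6 74.4]
bottlebody top 81 mean [656.    8.5  47.6] rect 660.9 10.0 30.3 32.7 8.5 z95 [50.7 56.5]
bottlebody scene 160 mean [655.4  17.2  41.7] rect 656.8 14.5 33.9 26.0 63.7 z95 [42.5 62. ]
tin top 135 mean [ 649.  -218.6   27.3] rect 648.0 -217.2 59.2 58.7 46.5 z95 [26.4 36.1]
tin scene 160 mean [ 648.6 -217.7   27.3] rect 649.1 -218.0 59.6 66.8 24.6 z95 [26.9 34.4]
crayon top 83 mean [478.6   2.    9.4] rect 483.9 4.4 71.5 13.5 27.0 z95 [ 9.2 12.6]
crayon scene 56 mean [476.4   3.5   8.9] rect 477.3 2.5 58.2 12.4 20.4 z95 [ 8.6 11.4]
dose top 3097 mean [ 472.5 -259.8   20.6] rect 507.3 -256.4 233.3 182.8 85.2 z95 [20.7 24.5]
dose scene 1385 mean [ 473.7 -250.5   20. ] rect 504.5 -255.0 236.8 186.5 86.9 z95 [20.1 23.1]
swab top 2646 mean [477.5 240.9  20.9] rect 479.3 246.2 230.1 210.2 40.2 z95 [21.  24.5]
swab scene 2486 mean [472.  248.3  21.6] rect 480.4 245.4 227.0 217.8 36.8 z95 [21.7 24.8]
```

```bash
cat > tray.py <<'E'
from h import *
def tray(im,seed,zr=(9,30),r=(70,10)):
    P=cloud(im); m=((P[...,2]>zr[0]-2)&(P[...,2]<zr[1])&(im['pixels'].max(-1)<115)&(np.hypot(P[...,0]-seed[0],P[...,1]-seed[1])<130)).astype(np.uint8)
    m=cv2.morphologyEx(m,cv2.MORPH_OPEN,np.ones((3,3)))
    n,l,s,c=cv2.connectedComponentsWithStats(m); i=1+s[1:,4].argmax()
    q=P[l==i]; t=q[q[:,2]>13]
    (cx,cy),(w,h),a=cv2.minAreaRect(t[:,:2].astype(np.float32))
    if w<h: a+=90
    return np.array([cx,cy]),sorted([w,h]),(a+90)%180-90, np.percentile(t[:,2],50)
if __name__=='__main__':
    for k in('top','scene'):
        im=dict(np.load(k+'0.npz'))
        for s in([478,-262],[477,241]):
            print(k,tray(im,s))
    im=dict(np.load('top0.npz'));im2=dict(np.load('scene0.npz'))
    a=cv2.resize(im['pixels'][115:170,140:200],(440,404),interpolation=cv2.INTER_CUBIC)
    b=cv2.resize(im2['pixels'][175:235,130:190],(404,404),interpolation=cv2.INTER_CUBIC)
    cv2.imwrite('pics/stack.png',np.hstack([a,b])[:,:,::-1])
    # crayon ends in top view by colour
    for z,i in((6,im),(6,im2)):
        p=i['pixels'].astype(int); m=((p[...,0]>1.8*p[...,1])&(p[...,0]>60)).astype(np.uint8)
        n,l,s,c=cv2.connectedComponentsWithStats(m)
        for k in range(1,n):
            if s[k,4]>6:
                w=onplane(i,*c[k],z)
                if abs(w[1])<70 and 400<w[0]<560: print('red',s[k,4],c[k].round(1),w.round(1))
E
python3 tray.py
```

```text
top (array([ 471.98849487, -253.44534302]), [111.8328857421875, 233.19293212890625], 84.9435043334961, np.float64(20.69429948060781))
top (array([479.27984619, 245.49594116]), [111.51738739013672, 230.8685302734375], 77.23226928710938, np.float64(20.96787651960301))
scene (array([ 470.97555542, -253.33694458]), [117.32672119140625, 237.0817413330078], 85.24594116210938, np.float64(19.980177455773628))
scene (array([478.8631897 , 245.94758606]), [115.8451919555664, 230.14456176757812], 77.32805633544922, np.float64(21.52059228889584))
red 15 [249.3 200.8] [497.   10.2   6. ]
red 15 [255.3 215.8] [457.5  -6.8   6. ]
red 18 [252.2 210.5] [501.2   7.7   6. ]
red 19 [267.8 213.5] [456.4  -6.7   6. ]
```

View pics/stack.png

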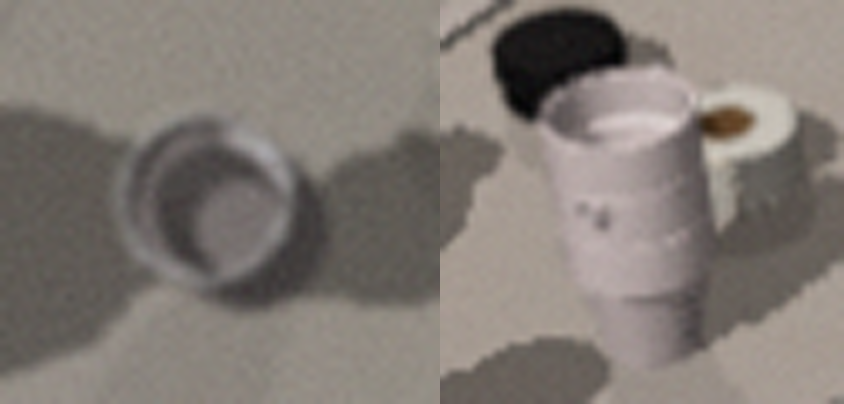

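```bash
cat > to.py <<'E'
import sys
from h import *
# usage: to.py x y z yawdeg : tool shift (units of 50 mm, in the PRESENT tool axes) and turn (units of .12 rad)
x,y,z,yaw=map(float,sys.argv[1:5])
o=get_obs(); M=R.from_rotvec(o['orientation']).as_matrix()
d=M.T@(np.array([x,y,z])-o['ee_pos'])/50
cur=np.degrees(np.arctan2(M[1,0],M[0,0])); c,s=np.cos(np.radians(yaw)),np.sin(np.radians(yaw))
G=np.array([[c,s,0],[s,-c,0],[0,0,-1]])
w=R.from_matrix(M.T@G).as_rotvec()/.12
d2=G.T@(np.array([x,y,z])-o['ee_pos'])/50
print('t',round(o['t'],2),'pos',o['ee_pos'].round(1),'yaw',cur.round(1),'w',o['width'].round(1),'gf',round(o['grasp_force'],1),'q1,q6',o['qpos'][[0,5]].round(2))
print('shift before turn',d.round(3),'turn',w.round(2),'shift if after turn',d2.round(3))
E
python3 to.py 466 -290 200 21; python3 to.py 478 1 150 21; python3 -c "
from h import *
im=grab('wrist');print(im['T'].round(2)[:3].tolist(), im['fx'])"
```

```text
[[0.31, -0.91, -0.28, 268.23], [-0.95, -0.3, -0.09, -570.9], [-0.0, 0.29, -0.96, 385.31]] 316.47961319420244Traceback (most recent call last):
  File "to.py", line 11, in <module>
    print('t',round(o['t'],2),'pos',o['ee_pos'].round(1),'yaw',cur.round(1),'w',o['width'].round(1),'gf',round(o['grasp_force'],1),'q1,q6',o['qpos'][[0,5]].round(2))
                                                                                ^^^^^^^^^^^^^^^^
AttributeError: 'float' object has no attribute 'round'
Traceback (most recent call last):
  File "to.py", line 11, in <module>
    print('t',round(o['t'],2),'pos',o['ee_pos'].round(1),'yaw',cur.round(1),'w',o['width'].round(1),'gf',round(o['grasp_force'],1),'q1,q6',o['qpos'][[0,5]].round(2))
                                                                                ^^^^^^^^^^^^^^^^
AttributeError: 'float' object has no attribute 'round'
```

```bash
sed -i "s/o\['width'\].round(1)/round(o['width'],1)/" to.py
python3 to.py 466 -260 222 21; python3 to.py 478 1 150 21
```

```text
t 0.15 pos [ 192.9 -594.1  222.1] yaw 18.0 w 87.7 gf 0.0 q1,q6 [-1.28 -0.02]
shift before turn [ 7.258e+00 -4.669e+00  7.000e-03] turn [-0.01 -0.   -0.44] shift if after turn [ 7.494e+00 -4.280e+00  2.000e-03]
t 0.15 pos [ 192.9 -594.1  222.1] yaw 18.0 w 87.7 gf 0.0 q1,q6 [-1.28 -0.02]
shift before turn [ 9.098 -9.558  1.453] turn [-0.01 -0.   -0.44] shift if after turn [ 9.589 -9.067  1.442]
```

step_arm:
  plan:
    - [1, 0.726, -0.467, 0, 0, 0, 0]
    - [1, 0.726, -0.467, 0, 0, 0, 0]
    - [1, 0.726, -0.467, 0, 0, 0, 0]
    - [1, 0.726, -0.467, 0, 0, 0, 0]
    - [1, 0.726, -0.467, 0, 0, 0, 0]
    - [1, 0.726, -0.467, 0, 0, 0, 0]
    - [1, 0.726, -0.467, 0, 0, 0, 0]
    - [1, 0.726, -0.467, 0, 0, 0, 0]
    - [1, 0.726, -0.467, 0, 0, 0, 0]
    - [1, 0.726, -0.467, 0, 0, 0, 0]
    - [1, 0, 0, 0, 0, 0, -0.44]
    - [1, 0, 0, 0, 0, 0, 0]
    - [1, 0, 0, 0, 0, 0, 0]

```text
t: 1.78
ee_pos: [465.8, -260.5, 222.6]
orientation: [-3.089, -0.57, 0.0]
ft_force: [0.6, -0.5, -0.1]
width: 87.9
grasp_force: 0.0
```

```bash
python3 - <<'E'
from h import *
from tray import tray
im=grab('wrist'); save(im,'w1.png',1); np.savez('w1.npz',**im); print(tray(im,[471.5,-253]))
E
python3 to.py 478 1 120 21
```

```text
(array([ 472.30371094, -254.72190857]), [111.69145965576172, 231.30628967285156], 84.8995361328125, np.float64(23.073863322914804))
t 1.82 pos [ 465.8 -260.7  222.6] yaw 20.9 w 87.9 gf 0.0 q1,q6 [-0.53  0.67]
shift before turn [ 2.096 -4.801  2.053] turn [-0.    0.   -0.01] shift if after turn [ 2.103 -4.798  2.052]
```

View pics/w1.png

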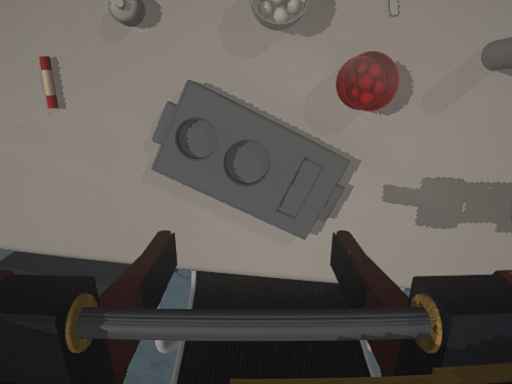

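The wrist view shows the dosing tray whole, with wells at (197,139) and (247,162) and the slot at (300,188). The crayon is at (48,82). The fit agrees with the other cameras, so I use tray centre (472,-254) and yaw -5°.

```bash
python3 - <<'E'
from h import *
im=dict(np.load('w1.npz'))
for p in((45.5,57),(52.5,108),(49,82.5)): print(onplane(im,*p,6).round(1))
p=im['pixels'].astype(int); m=((p[...,0]>1.8*p[...,1])&(p[...,0]>60)).astype(np.uint8); m[:,120:]=0
n,l,s,c=cv2.connectedComponentsWithStats(m)
for k in range(1,n):
    if s[k,4]>6: print(s[k,4],c[k].round(1),onplane(im,*c[k],6).round(1))
E
```

```text
[504.3   9.2   6. ]
[449.9 -10.    6. ]
[ 4.781e+02 -3.000e-01  6.000e+00]
116 [44.6 62.8] [497.4   8.9   6. ]
107 [ 51.4 101.3] [457.5  -7.2   6. ]
```

step_arm:
  plan:
    - [1, 0.35, -0.8, 0.2, 0, 0, 0]
    - [1, 0.35, -0.8, 0.2, 0, 0, 0]
    - [1, 0.35, -0.8, 0.2, 0, 0, 0]
    - [1, 0.35, -0.8, 0.2, 0, 0, 0]
    - [1, 0.35, -0.8, 0.2, 0, 0, 0]
    - [1, 0.35, -0.8, 0.2, 0, 0, 0]
    - [1, 0, 0, 0, 0, 0, 0]
    - [1, 0, 0, 0, 0, 0, 0]

```text
t: 2.82
ee_pos: [478.2, 0.8, 162.8]
orientation: [3.089, 0.572, 0.0]
ft_force: [-0.1, -1.9, 1.1]
width: 88.0
grasp_force: 0.0
```

```bash
python3 - <<'E'
from h import *
im=grab('wrist'); save(im,'w2.png',1); np.savez('w2.npz',**im)
p=im['pixels'].astype(int); m=((p[...,0]>1.8*p[...,1])&(p[...,0]>60)).astype(np.uint8)
n,l,s,c=cv2.connectedComponentsWithStats(m)
for k in range(1,n):
    if s[k,4]>15:
        w=onplane(im,*c[k],6)
        if abs(w[1])<70 and 400<w[0]<560: print(s[k,4],c[k].round(1),w.round(1))
P=cloud(im);mm=(abs(P[...,0]-478)<45)&(abs(P[...,1])<35)&(P[...,2]>5)&(P[...,2]<25)
q=P[mm];print(q.shape,cv2.minAreaRect(q[:,:2].astype(np.float32)),np.percentile(q[:,2],[10,50,95]))
E
python3 to.py 478 1 4 21
```

```text
137 [252.2 161.2] [496.8   8.4   6. ]
111 [253.8 202.2] [456.4  -9.3   6. ]
(592, 3) ((478.05816650390625, -0.2335338592529297), (57.79159927368164, 11.18040657043457), 23.035778045654297) [ 9.072698   11.35575485 13.04117161]
t 2.88 pos [478.3   0.5 162.9] yaw 20.9 w 87.8 gf 0.0 q1,q6 [-0.02  1.18]
shift before turn [-0.004 -0.013  3.178] turn [ 0.   -0.   -0.01] shift if after turn [-3.000e-03 -1.200e-02  3.178e+00]
```

step_arm:
  plan:
    - [0.2, 0, 0, 0.8, 0, 0, -0.29]
    - [-0.2, 0, 0, 0.8, 0, 0, 0]
    - [-0.2, 0, 0, 0.8, 0, 0, 0]
    - [-0.2, 0, 0, 0.5, 0, 0, 0]
    - [-0.2, 0, 0, 0.26, 0, 0, 0]
    - [-0.2, 0, 0, 0, 0, 0, 0]
    - [-0.2, 0, 0, 0, 0, 0, 0]
    - [-1, 0, 0, 0, 0, 0, 0]
    - [-1, 0, 0, 0, 0, 0, 0]
    - [-1, 0, 0, 0, 0, 0, 0]
    - [-1, 0, 0, 0, 0, 0, 0]
    - [-1, 0, 0, 0, 0, 0, 0]

```text
t: 4.38
ee_pos: [478.4, 1.4, 5.1]
orientation: [3.078, 0.627, 0.001]
ft_force: [-0.9, 0.0, 5.1]
width: 10.7
grasp_force: 30.0
```

```bash
python3 to.py 466.2 -319.7 60 -5
```

```text
t 4.38 pos [478.4   1.4   5.1] yaw 23.0 w 10.7 gf 30.0 q1,q6 [-0.02  1.15]
shift before turn [-2.735  5.816 -1.099] turn [ 0.   -0.01  4.07] shift if after turn [ 0.316  6.42  -1.098]
```

step_arm:
  plan:
    - [-1, 0, 0, -0.5, 0, 0, 0]
    - [-1, 0, 0, -0.6, 0, 0, 0]
    - [-1, 0, 0, 0, 0, 0, 0.8]
    - [-1, 0, 0, 0, 0, 0, 0.8]
    - [-1, 0, 0, 0, 0, 0, 0.8]
    - [-1, 0, 0, 0, 0, 0, 0.8]
    - [-1, 0, 0, 0, 0, 0, 0.87]
    - [-1, 0.04, 0.8, 0, 0, 0, 0]
    - [-1, 0.04, 0.8, 0, 0, 0, 0]
    - [-1, 0.04, 0.8, 0, 0, 0, 0]
    - [-1, 0.04, 0.8, 0, 0, 0, 0]
    - [-1, 0.04, 0.8, 0, 0, 0, 0]
    - [-1, 0.04, 0.8, 0, 0, 0, 0]
    - [-1, 0.04, 0.8, 0, 0, 0, 0]
    - [-1, 0.04, 0.8, 0, 0, 0, 0]
    - [-1, 0, 0, 0, 0, 0, 0]
    - [-1, 0, 0, 0, 0, 0, 0]

```text
t: 6.5
ee_pos: [465.7, -318.1, 59.3]
orientation: [-3.138, 0.137, 0.002]
ft_force: [0.0, 0.4, -0.4]
width: 10.7
grasp_force: 30.0
```

```bash
python3 - <<'E'
from h import *
im=grab('wrist'); save(im,'w3.png',1.2); np.savez('w3.npz',**im)
E
python3 to.py 466.3 -319.7 24 -5
```

```text
t 6.55 pos [ 465.8 -317.7   59.4] yaw -5.0 w 11.0 gf 30.0 q1,q6 [-0.62  1.04]
shift before turn [0.015 0.04  0.707] turn [-0.01  0.01  0.01] shift if after turn [0.014 0.04  0.707]
```

View pics/w3.png

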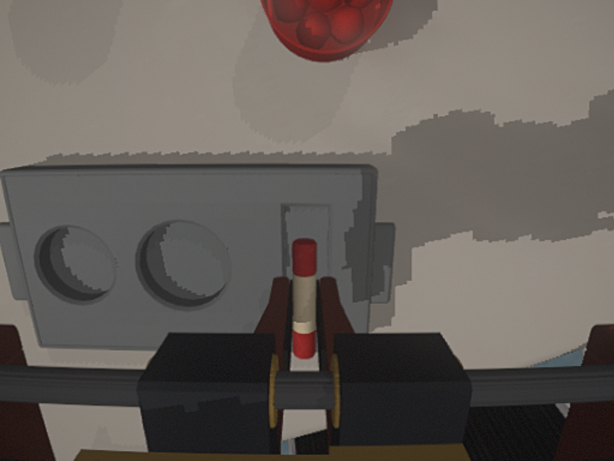

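The crayon (305,300) is held in line with the slot (281–329 columns). Next I lower and release it.

step_arm:
  plan:
    - [-1, 0.01, 0.03, 0.4, 0, 0, 0]
    - [-1, 0, 0, 0.25, 0, 0, 0]
    - [-1, 0, 0, 0.06, 0, 0, 0]
    - [-1, 0, 0, 0, 0, 0, 0]
    - [-1, 0, 0, 0, 0, 0, 0]
    - [-0.4, 0, 0, 0, 0, 0, 0]
    - [-0.4, 0, 0, 0, 0, 0, 0]
    - [-0.4, 0, 0, 0, 0, 0, 0]
    - [-0.4, 0, 0, -0.3, 0, 0, 0]
    - [-0.4, 0, 0, -0.8, 0, 0, 0]
    - [0, 0, 0, -0.8, 0, 0, 0]
    - [0, 0, 0, -0.8, 0, 0, 0]
    - [1, 0, 0, 0, 0, 0, 0]

```text
t: 8.18
ee_pos: [468.6, -321.7, 163.4]
orientation: [3.135, -0.136, 0.01]
ft_force: [0.5, 0.0, -0.6]
width: 50.4
grasp_force: 0.0
```

```bash
python3 - <<'E'
from h import *
im=grab('wrist'); np.savez('w4.npz',**im)
P=cloud(im)
p=im['pixels'].astype(int); m=((p[...,0]>1.8*p[...,1])&(p[...,0]>60)).astype(np.uint8)
n,l,s,c=cv2.connectedComponentsWithStats(m)
yaw=np.radians(-5);Rt=np.array([[np.cos(yaw),np.sin(yaw)],[-np.sin(yaw),np.cos(yaw)]])
for k in range(1,n):
    if s[k,4]>15:
        w=onplane(im,*c[k],24); 
        print(s[k,4],c[k].round(1),(Rt@(w[:2]-[472,-254])).round(1),P[l==k][:,2].mean().round(1))
E
python3 to.py 661 10 140 85
```

```text
3684 [261.   36.1] [138.9 -76.4] 19.0
170 [251.  167.6] [ 20.2 -67.3] 30.9
126 [251.5 211. ] [-24.1 -68.2] 31.9
t 8.22 pos [ 467.5 -320.9  161.4] yaw -5.0 w 54.4 gf 0.0 q1,q6 [-0.62  1.04]
shift before turn [ 3.279 -6.931  0.424] turn [ 4.000e-02 -1.000e-02 -1.309e+01] shift if after turn [6.931 3.279 0.427]
```

step_arm:
  plan:
    - [1, 0, 0, 0, 0, 0, -1]
    - [1, 0, 0, 0, 0, 0, -1]
    - [1, 0, 0, 0, 0, 0, -1]
    - [1, 0, 0, 0, 0, 0, -1]
    - [1, 0, 0, 0, 0, 0, -1]
    - [1, 0, 0, 0, 0, 0, -1]
    - [1, 0, 0, 0, 0, 0, -1]
    - [1, 0, 0, 0, 0, 0, -1]
    - [1, 0, 0, 0, 0, 0, -1]
    - [1, 0, 0, 0, 0, 0, -1]
    - [1, 0, 0, 0, 0, 0, -1]
    - [1, 0, 0, 0, 0, 0, -1]
    - [1, 0, 0, 0, 0, 0, -1]
    - [1, 0, 0, 0, 0, 0, -0.09]
    - [1, 0, 0, 0, 0, 0, 0]

```text
t: 10.1
ee_pos: [466.2, -320.0, 158.5]
orientation: [-2.317, -2.12, 0.0]
ft_force: [0.5, 0.9, -0.9]
width: 87.7
grasp_force: 0.0
```

step_arm:
  plan:
    - [1, 0.77, 0.364, 0, 0, 0, 0]
    - [1, 0.77, 0.364, 0, 0, 0, 0]
    - [1, 0.77, 0.364, 0, 0, 0, 0]
    - [1, 0.77, 0.364, 0, 0, 0, 0]
    - [1, 0.77, 0.364, 0, 0, 0, 0]
    - [1, 0.77, 0.364, 0, 0, 0, 0]
    - [1, 0.77, 0.364, 0, 0, 0, 0]
    - [1, 0.77, 0.364, 0, 0, 0, 0]
    - [1, 0.77, 0.364, 0, 0, 0, 0]
    - [1, 0, 0, 0, 0, 0, 0]
    - [1, 0, 0, 0, 0, 0, 0]

```text
t: 11.48
ee_pos: [659.2, 10.3, 158.7]
orientation: [-2.316, -2.122, 0.002]
ft_force: [0.3, 0.1, 0.2]
width: 87.8
grasp_force: 0.0
```

```bash
cat > obj.py <<'E'
import sys
from h import *
# obj.py fn x y r z0 z1
fn=sys.argv[1]; x,y,r,z0,z1=map(float,sys.argv[2:7])
im=grab('wrist'); save(im,fn+'.png',1); np.savez(fn+'.npz',**im)
P=cloud(im); q=P[(np.hypot(P[...,0]-x,P[...,1]-y)<r)&(P[...,2]>z0)&(P[...,2]<z1)]
c,ra=cv2.minEnclosingCircle(q[:,:2].astype(np.float32))
print(len(q),'circle',np.round(c,1),round(ra,1),'mean',q.mean(0).round(1),'z',np.percentile(q[:,2],[5,50,95]).round(1))
E
python3 obj.py w5 661 10 30 68 90;python3 to.py 661 10 20 85
```

```text
590 circle [662.3   8. ] 11.2 mean [662.2   9.1  75.2] z [70.7 75.7 76.9]
t 11.53 pos [659.1   9.8 158.8] yaw 85.0 w 87.8 gf 0.0 q1,q6 [-0.    0.09]
shift before turn [0.008 0.04  2.776] turn [-0.01  0.   -0.01] shift if after turn [0.007 0.037 2.776]
```

View pics/w5.png

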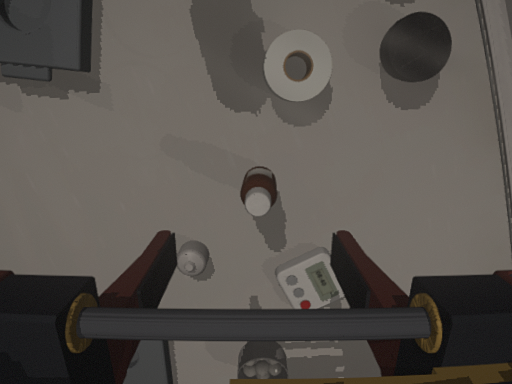

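step_arm:
  plan:
    - [1, -0.02, 0.06, 0.5, 0, 0, 0]
    - [0.3, 0, 0, 0.7, 0, 0, 0]
    - [0.2, 0, 0, 0.7, 0, 0, 0]
    - [0.2, 0, 0, 0.5, 0, 0, 0]
    - [0.2, 0, 0, 0.28, 0, 0, 0]
    - [0.2, 0, 0, 0.1, 0, 0, 0]
    - [0.2, 0, 0, 0, 0, 0, 0]
    - [-0.1, 0, 0, 0, 0, 0, 0]
    - [-1, 0, 0, 0, 0, 0, 0]
    - [-1, 0, 0, 0, 0, 0, 0]
    - [-1, 0, 0, 0, 0, 0, 0]
    - [-1, 0, 0, 0, 0, 0, 0]
    - [-1, 0, 0, -0.3, 0, 0, 0]
    - [-1, 0, 0, -0.5, 0, 0, 0]
    - [-1, 0, 0, -0.5, 0, 0, 0]
    - [-1, 0, 0, 0, 0, 0, 0]

```text
t: 13.52
ee_pos: [664.4, 9.4, 87.6]
orientation: [2.314, 2.121, 0.005]
ft_force: [0.5, 0.7, -0.7]
width: 33.0
grasp_force: 29.8
```

```bash
python3 to.py 477.9 -186.3 85 85
```

```text
t 13.53 pos [664.4   9.4  87.6] yaw 85.0 w 33.0 gf 29.8 q1,q6 [-0.    0.08]
shift before turn [-4.223 -3.375  0.036] turn [ 0.03 -0.    0.  ] shift if after turn [-4.224 -3.374  0.052]
```

step_arm:
  plan:
    - [-1, -0.603, -0.482, 0, 0, 0, 0]
    - [-1, -0.603, -0.482, 0, 0, 0, 0]
    - [-1, -0.603, -0.482, 0, 0, 0, 0]
    - [-1, -0.603, -0.482, 0, 0, 0, 0]
    - [-1, -0.603, -0.482, 0, 0, 0, 0]
    - [-1, -0.603, -0.482, 0, 0, 0, 0]
    - [-1, -0.603, -0.482, 0, 0, 0, 0]
    - [-1, 0, 0, 0, 0, 0, 0]
    - [-1, 0, 0, 0, 0, 0, 0]
    - [-1, 0, 0, 0, 0, 0, 0]

```text
t: 14.78
ee_pos: [477.1, -185.6, 85.0]
orientation: [2.315, 2.124, 0.0]
ft_force: [-0.2, -0.1, 0.0]
width: 32.6
grasp_force: 29.8
```

```bash
python3 to.py 477.9 -186.3 30.5 85
```

```text
t 14.78 pos [ 477.1 -185.6   85. ] yaw 85.1 w 32.6 gf 29.8 q1,q6 [-0.39 -0.31]
shift before turn [-0.012  0.017  1.09 ] turn [ 0.   -0.    0.01] shift if after turn [-0.012  0.018  1.09 ]
```

step_arm:
  plan:
    - [-1, -0.01, 0.02, 0.4, 0, 0, 0]
    - [-1, 0, 0, 0.3, 0, 0, 0]
    - [-1, 0, 0, 0.2, 0, 0, 0]
    - [-1, 0, 0, 0.1, 0, 0, 0]
    - [-1, 0, 0, 0.08, 0, 0, 0]
    - [-1, 0, 0, 0, 0, 0, 0]
    - [-1, 0, 0, 0, 0, 0, 0]

```text
t: 15.65
ee_pos: [477.5, -186.9, 31.4]
orientation: [2.316, 2.122, 0.0]
ft_force: [0.1, 0.1, -0.8]
width: 32.8
grasp_force: 29.8
```

```bash
python3 to.py 477.9 -186.3 30 85; python3 to.py 648.5 -218 140 85
```

```text
t 15.65 pos [ 477.5 -186.9   31.4] yaw 85.0 w 32.8 gf 29.8 q1,q6 [-0.4  -0.31]
shift before turn [0.013 0.007 0.028] turn [0. 0. 0.] shift if after turn [0.013 0.007 0.028]
t 15.65 pos [ 477.5 -186.9   31.4] yaw 85.0 w 32.8 gf 29.8 q1,q6 [-0.4  -0.31]
shift before turn [-0.322  3.462 -2.17 ] turn [0. 0. 0.] shift if after turn [-0.321  3.461 -2.172]
```

step_arm:
  plan:
    - [-1, 0, 0, 0.02, 0, 0, 0]
    - [0.2, 0, 0, 0, 0, 0, 0]
    - [0.2, 0, 0, 0, 0, 0, 0]
    - [0.2, 0, 0, 0, 0, 0, 0]
    - [0.2, 0, 0, -0.4, 0, 0, 0]
    - [0.2, 0, 0, -0.8, 0, 0, 0]
    - [1, 0, 0, -0.8, 0, 0, 0]
    - [1, 0, 0, -0.5, 0, 0, 0]
    - [1, -0.064, 0.69, 0, 0, 0, 0]
    - [1, -0.064, 0.69, 0, 0, 0, 0]
    - [1, -0.064, 0.69, 0, 0, 0, 0]
    - [1, -0.064, 0.69, 0, 0, 0, 0]
    - [1, -0.064, 0.69, 0, 0, 0, 0]
    - [1, 0, 0, 0, 0, 0, 0]
    - [1, 0, 0, 0, 0, 0, 0]

```text
t: 17.52
ee_pos: [646.7, -217.4, 154.5]
orientation: [-2.315, -2.122, 0.001]
ft_force: [-0.9, 0.3, -0.7]
width: 87.6
grasp_force: 0.0
```

```bash
python3 obj.py w6 648.5 -218 42 20 48;python3 to.py 648.5 -218 14 85
```

```text
1507 circle [ 649.2 -219.6] 30.7 mean [ 649.1 -222.3   27.1] z [20.3 25.8 36.4]
t 17.57 pos [ 646.6 -217.4  154.7] yaw 85.0 w 87.9 gf 0.0 q1,q6 [-0.34 -0.25]
shift before turn [-0.009  0.044  2.814] turn [-0.01 -0.    0.  ] shift if after turn [-0.008  0.04   2.814]
```

View pics/w6.png

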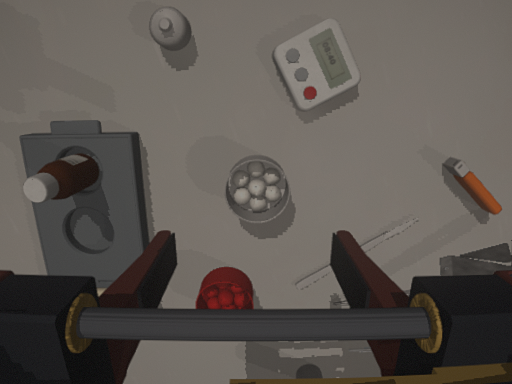

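The view shows the bottle standing in its well (75,175) and the tin at (258,190), open and clear all round.

step_arm:
  plan:
    - [1, -0.02, 0.05, 0.6, 0, 0, 0]
    - [1, 0, 0, 0.8, 0, 0, 0]
    - [1, 0, 0, 0.7, 0, 0, 0]
    - [1, 0, 0, 0.4, 0, 0, 0]
    - [1, 0, 0, 0.19, 0, 0, 0]
    - [1, 0, 0, 0.1, 0, 0, 0]
    - [1, 0, 0, 0, 0, 0, 0]
    - [0.4, 0, 0, 0, 0, 0, 0]
    - [-1, 0, 0, 0, 0, 0, 0]
    - [-1, 0, 0, 0, 0, 0, 0]
    - [-1, 0, 0, 0, 0, 0, 0]
    - [-1, 0, 0, -0.3, 0, 0, 0]
    - [-1, 0, 0, -0.7, 0, 0, 0]
    - [-1, 0, 0, -0.7, 0, 0, 0]
    - [-1, 0, 0, -0.3, 0, 0, 0]
    - [-1, 0, 0, 0, 0, 0, 0]

```text
t: 19.58
ee_pos: [650.8, -219.2, 116.9]
orientation: [2.314, 2.121, 0.002]
ft_force: [-0.2, -0.5, -1.1]
width: 60.0
grasp_force: 30.0
```

```bash
python3 to.py 489 289.6 110 85
```

```text
t 19.57 pos [ 650.8 -219.2  116.9] yaw 85.0 w 60.0 gf 30.0 q1,q6 [-0.34 -0.26]
shift before turn [ 9.855 -4.109  0.125] turn [0.02 0.   0.  ] shift if after turn [ 9.854 -4.111  0.139]
```

step_arm:
  plan:
    - [-1, 0.616, -0.257, 0, 0, 0, 0]
    - [-1, 0.616, -0.257, 0, 0, 0, 0]
    - [-1, 0.616, -0.257, 0, 0, 0, 0]
    - [-1, 0.616, -0.257, 0, 0, 0, 0]
    - [-1, 0.616, -0.257, 0, 0, 0, 0]
    - [-1, 0.616, -0.257, 0, 0, 0, 0]
    - [-1, 0.616, -0.257, 0, 0, 0, 0]
    - [-1, 0.616, -0.257, 0, 0, 0, 0]
    - [-1, 0.616, -0.257, 0, 0, 0, 0]
    - [-1, 0.616, -0.257, 0, 0, 0, 0]
    - [-1, 0.616, -0.257, 0, 0, 0, 0]
    - [-1, 0.616, -0.257, 0, 0, 0, 0]
    - [-1, 0, 0, 0, 0, 0, 0]
    - [-1, 0, 0, 0, 0, 0, 0]
    - [-1, 0, 0, 0, 0, 0, 0]

```text
t: 21.45
ee_pos: [528.8, 161.7, 115.2]
orientation: [-2.317, -2.121, 0.001]
ft_force: [0.7, -0.4, -0.4]
width: 60.1
grasp_force: 30.0
```

```bash
python3 - <<'E'
from h import *
from tray import tray
im=grab('wrist'); save(im,'w7.png',1); np.savez('w7.npz',**im); print(tray(im,[479,246]))
E
python3 to.py 489 289.6 110 85
```

```text
(array([475.66842651, 227.69198608]), [112.08857727050781, 196.3511962890625], 76.99693298339844, np.float64(23.226363320486257))
t 21.5 pos [528.9 161.7 115.4] yaw 84.9 w 60.3 gf 30.0 q1,q6 [0.28 0.36]
shift before turn [ 2.477 -1.02   0.107] turn [-0.    0.   -0.01] shift if after turn [ 2.478 -1.017  0.108]
```

View pics/w7.png

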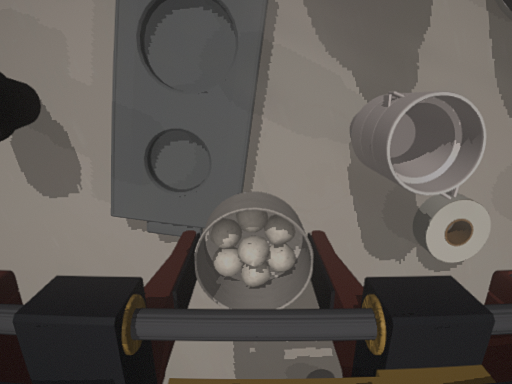

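step_arm:
  plan:
    - [-1, 0.62, -0.255, 0, 0, 0, 0]
    - [-1, 0.62, -0.255, 0, 0, 0, 0]
    - [-1, 0.62, -0.255, 0, 0, 0, 0]
    - [-1, 0.62, -0.255, 0, 0, 0, 0]
    - [-1, 0, 0, 0.5, 0, 0, 0]
    - [-1, 0, 0, 0.5, 0, 0, 0]
    - [-1, 0, 0, 0, 0, 0, 0]
    - [-1, 0, 0, 0, 0, 0, 0]

```text
t: 22.5
ee_pos: [489.4, 290.4, 66.3]
orientation: [2.317, 2.122, 0.001]
ft_force: [-0.1, -0.3, -0.3]
width: 60.0
grasp_force: 30.0
```

```bash
python3 to.py 489 289.6 26 85
```

```text
t 22.5 pos [489.4 290.4  66.3] yaw 85.0 w 60.0 gf 30.0 q1,q6 [0.51 0.6 ]
shift before turn [-0.016 -0.006  0.805] turn [ 0. -0. -0.] shift if after turn [-0.016 -0.006  0.805]
```

step_arm:
  plan:
    - [-1, -0.01, 0, 0.4, 0, 0, 0]
    - [-1, 0, 0, 0.2, 0, 0, 0]
    - [-1, 0, 0, 0.12, 0, 0, 0]
    - [-1, 0, 0, 0.08, 0, 0, 0]
    - [-1, 0, 0, 0, 0, 0, 0]
    - [-1, 0, 0, 0, 0, 0, 0]

```text
t: 23.25
ee_pos: [488.9, 290.2, 25.9]
orientation: [2.316, 2.123, 0.001]
ft_force: [-0.9, 0.8, -0.2]
width: 59.9
grasp_force: 30.0
```

```bash
python3 to.py 634 210 180 85
```

```text
t 23.25 pos [488.9 290.2  25.9] yaw 85.0 w 59.9 gf 30.0 q1,q6 [0.51 0.6 ]
shift before turn [-1.346  3.032 -3.08 ] turn [ 0. -0.  0.] shift if after turn [-1.346  3.031 -3.081]
```

step_arm:
  plan:
    - [-1, 0, 0, 0.02, 0, 0, 0]
    - [0.8, 0, 0, 0, 0, 0, 0]
    - [0.8, 0, 0, 0, 0, 0, 0]
    - [0.8, 0, 0, 0, 0, 0, 0]
    - [0.8, 0, 0, -0.3, 0, 0, 0]
    - [1, 0, 0, -0.8, 0, 0, 0]
    - [1, 0, 0, -1, 0, 0, 0]
    - [1, 0, 0, -1, 0, 0, 0]
    - [1, -0.27, 0.61, 0, 0, 0, 0]
    - [1, -0.27, 0.61, 0, 0, 0, 0]
    - [1, -0.27, 0.61, 0, 0, 0, 0]
    - [1, -0.27, 0.61, 0, 0, 0, 0]
    - [1, -0.27, 0.61, 0, 0, 0, 0]
    - [1, 0, 0, 0, 0, 0, 0]
    - [1, 0, 0, 0, 0, 0, 0]

```text
t: 25.12
ee_pos: [634.0, 209.7, 180.0]
orientation: [-2.316, -2.122, 0.001]
ft_force: [-0.3, 0.2, 0.2]
width: 87.7
grasp_force: 0.0
```

```bash
python3 obj.py w8 634 210 45 98 125;python3 to.py 634 210 89 85
```

```text
1134 circle [635.6 206.8] 31.8 mean [634.8 206.6 105. ] z [ 99.1 106.2 107.9]
t 25.18 pos [633.8 209.9 180. ] yaw 85.0 w 87.8 gf 0.0 q1,q6 [0.3  0.39]
shift before turn [0.002 0.005 1.819] turn [-0.01  0.    0.  ] shift if after turn [0.002 0.004 1.819]
```

View pics/w8.png

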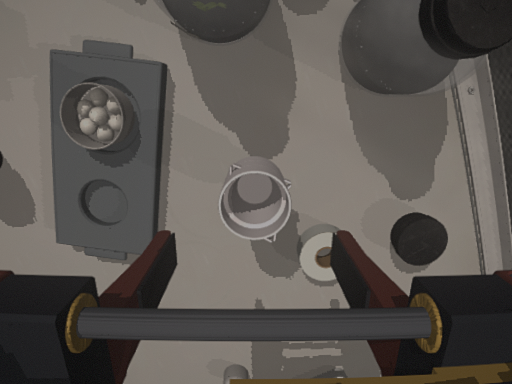

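```bash
python3 - <<'E'
from h import *
im=dict(np.load('w8.npz'))
print(onplane(im,255.5,205,106).round(1),onplane(im,220,205,106).round(1),onplane(im,291,205,106).round(1),onplane(im,255,171,106).round(1),onplane(im,255,240,106).round(1))
print('roll',cloud(im)[235,312].round(1),onplane(im,324,255,26).round(1))
E
```

```text
[635.6 209.4 106. ] [607.3 211.9 106. ] [663.2 206.9 106. ] [637.2 236.7 106. ] [632.2 179.4 106. ]
roll [692.2 142.1  23.5] [704.5 117.7  26. ]
```

step_arm:
  plan:
    - [1, -0.02, 0.02, 0.6, 0, 0, 0]
    - [1, 0, 0, 0.6, 0, 0, 0]
    - [1, 0, 0, 0.4, 0, 0, 0]
    - [1, 0, 0, 0.23, 0, 0, 0]
    - [1, 0, 0, 0, 0, 0, 0]
    - [0.5, 0, 0, 0, 0, 0, 0]
    - [-1, 0, 0, 0, 0, 0, 0]
    - [-1, 0, 0, 0, 0, 0, 0]
    - [-1, 0, 0, 0, 0, 0, 0]
    - [-1, 0, 0, 0, 0, 0, 0]

```text
t: 26.42
ee_pos: [635.9, 208.6, 88.7]
orientation: [2.316, 2.123, 0.001]
ft_force: [-0.8, -0.1, 4.1]
width: 58.0
grasp_force: 30.0
```

step_arm:
  plan:
    - [-1, 0, 0, 0, 0, 0, 0.5]
    - [-1, 0, 0, -0.05, 0, 0, 0.5]
    - [-1, 0, 0, -0.1, 0, 0, -0.5]
    - [-1, 0, 0, -0.15, 0, 0, -0.5]
    - [-1, 0, 0, -0.2, 0, 0, 0]
    - [-1, 0, 0, -0.2, 0, 0, 0]
    - [-1, 0, 0, -0.25, 0, 0, 0]
    - [-1, 0, 0, -0.25, 0, 0, 0]
    - [-1, 0, 0, -0.3, 0, 0, 0]
    - [-1, 0, 0, 0, 0, 0, 0]

```text
t: 27.68
ee_pos: [636.6, 208.8, 165.1]
orientation: [2.315, 2.122, 0.004]
ft_force: [0.8, -0.4, -1.4]
width: 57.9
grasp_force: 30.0
```

```bash
python3 - <<'E'
from h import *
a=grab('scene');b=grab('wrist'); np.savez('s9.npz',**a); np.savez('w9.npz',**b)
s=cv2.resize(a['pixels'][140:250,110:220],(384,384),interpolation=cv2.INTER_CUBIC)
cv2.imwrite('pics/c9.png',np.hstack([s,b['pixels'][:,70:450]])[:,:,::-1])
E
python3 to.py 468.5 199 130 77
```

```text
t 27.77 pos [635.6 208.5 163.3] yaw 85.0 w 58.4 gf 30.0 q1,q6 [0.3  0.39]
shift before turn [-0.48  -3.312  0.666] turn [ 0.   -0.    1.17] shift if after turn [-0.937 -3.213  0.666]
```

View pics/c9.png

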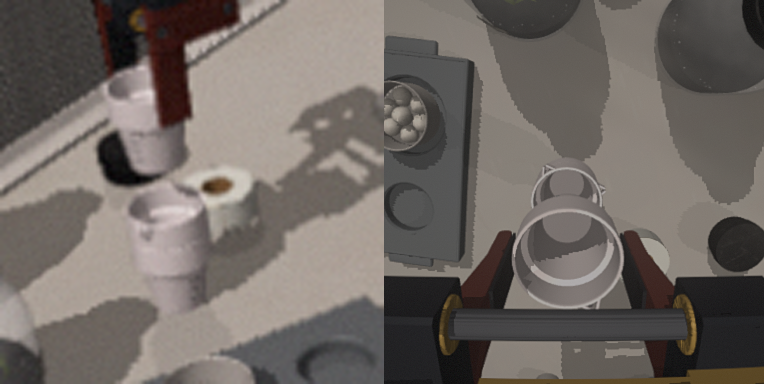

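One beaker came up and two stay nested. Placing it in the swab tray's beaker well.

step_arm:
  plan:
    - [-1, -0.08, -0.552, 0, 0, 0, 0]
    - [-1, -0.08, -0.552, 0, 0, 0, 0]
    - [-1, -0.08, -0.552, 0, 0, 0, 0]
    - [-1, -0.08, -0.552, 0, 0, 0, 0]
    - [-1, -0.08, -0.552, 0, 0, 0, 0]
    - [-1, -0.08, -0.552, 0, 0, 0, 0]
    - [-1, 0, 0, 0.5, 0, 0, 0]
    - [-1, 0, 0, 0.8, 0, 0, 0]
    - [-1, 0, 0, 0, 0, 0, 0]
    - [-1, 0, 0, 0, 0, 0, 0]

```text
t: 29.02
ee_pos: [468.8, 199.1, 98.7]
orientation: [-2.316, -2.123, 0.0]
ft_force: [-0.5, 0.1, 0.3]
width: 58.1
grasp_force: 30.0
```

```bash
python3 to.py 468.4 198.9 55 85
```

```text
t 29.02 pos [468.8 199.1  98.7] yaw 85.0 w 58.1 gf 30.0 q1,q6 [0.38 0.47]
shift before turn [-0.004 -0.008  0.873] turn [-0.  0.  0.] shift if after turn [-0.004 -0.009  0.873]
```

step_arm:
  plan:
    - [-1, 0, 0, 0.4, 0, 0, 0]
    - [-1, 0, 0, 0.25, 0, 0, 0]
    - [-1, 0, 0, 0.12, 0, 0, 0]
    - [-1, 0, 0, 0.1, 0, 0, 0]
    - [-1, 0, 0, 0, 0, 0, 0]
    - [-1, 0, 0, 0, 0, 0, 0]

```text
t: 29.78
ee_pos: [468.7, 199.1, 54.9]
orientation: [2.316, 2.123, 0.001]
ft_force: [-0.3, -0.6, -0.1]
width: 58.2
grasp_force: 30.0
```

```bash
python3 to.py 468.4 198.9 55 85;python3 to.py 634.5 208 160 85
```

```text
t 29.77 pos [468.7 199.1  54.9] yaw 85.0 w 58.2 gf 30.0 q1,q6 [0.38 0.47]
shift before turn [-0.004 -0.006 -0.002] turn [ 0. -0.  0.] shift if after turn [-0.004 -0.006 -0.002]
t 29.77 pos [468.7 199.1  54.9] yaw 85.0 w 58.2 gf 30.0 q1,q6 [0.38 0.47]
shift before turn [ 0.466  3.288 -2.101] turn [ 0. -0.  0.] shift if after turn [ 0.467  3.287 -2.102]
```

step_arm:
  plan:
    - [-1, 0, 0, 0.02, 0, 0, 0]
    - [0.8, 0, 0, 0, 0, 0, 0]
    - [0.8, 0, 0, 0, 0, 0, 0]
    - [0.8, 0, 0, 0, 0, 0, 0]
    - [0.8, 0, 0, -0.3, 0, 0, 0]
    - [1, 0, 0, -0.8, 0, 0, 0]
    - [1, 0, 0, -1, 0, 0, 0]
    - [1, 0.078, 0.548, 0, 0, 0, 0]
    - [1, 0.078, 0.548, 0, 0, 0, 0]
    - [1, 0.078, 0.548, 0, 0, 0, 0]
    - [1, 0.078, 0.548, 0, 0, 0, 0]
    - [1, 0.078, 0.548, 0, 0, 0, 0]
    - [1, 0.078, 0.548, 0, 0, 0, 0]
    - [1, 0, 0, 0, 0, 0, 0]
    - [1, 0, 0, 0, 0, 0, 0]

```text
t: 31.65
ee_pos: [633.4, 207.9, 158.9]
orientation: [-2.316, -2.122, 0.001]
ft_force: [0.2, 0.2, -1.2]
width: 88.0
grasp_force: 0.0
```

```bash
python3 obj.py w10 634 210 45 76 100;python3 to.py 635 208.5 66.5 85
```

```text
1118 circle [633.5 212. ] 31.5 mean [634.3 209.7  83.1] z [77.4 84.3 86. ]
t 31.7 pos [633.2 207.9 158.9] yaw 85.0 w 87.8 gf 0.0 q1,q6 [0.3  0.39]
shift before turn [0.015 0.036 1.847] turn [-0.01  0.    0.  ] shift if after turn [0.015 0.034 1.847]
```

View pics/w10.png

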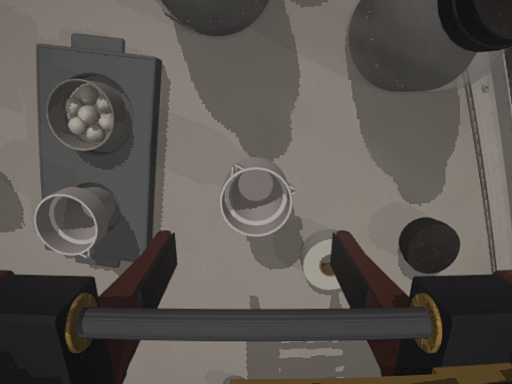

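```bash
python3 - <<'E'
from h import *
im=dict(np.load('w10.npz')); P=cloud(im)
for u,v in((237,170),(291,188)):
    q=P[v-5:v+6,u-5:u+6].reshape(-1,3); print(np.sort(q[:,2]).round(0)[[5,30,60,90,115]])
print(onplane(im,256.5,200,84).round(1),onplane(im,221,200,84).round(1),onplane(im,292,200,84).round(1))
E
```

```text
[30. 77. 84. 85. 86.]
[ 0.  2. 63. 84. 86.]
[635.3 211.3  84. ] [607.7 213.7  84. ] [663.6 208.9  84. ]
```

The middle beaker's spout (237,170, z≈84) is off the finger line. The one at (291,188) belongs to the lowest, at z≈63, below the fingertips. The first beaker and the tin sit in their wells.

step_arm:
  plan:
    - [1, 0.03, 0.03, 0.6, 0, 0, 0]
    - [1, 0, 0, 0.6, 0, 0, 0]
    - [1, 0, 0, 0.4, 0, 0, 0]
    - [1, 0, 0, 0.24, 0, 0, 0]
    - [1, 0, 0, 0, 0, 0, 0]
    - [0.5, 0, 0, 0, 0, 0, 0]
    - [-1, 0, 0, 0, 0, 0, 0]
    - [-1, 0, 0, 0, 0, 0, 0]
    - [-1, 0, 0, 0, 0, 0, 0]
    - [-1, 0, 0, 0, 0, 0, 0]

```text
t: 32.95
ee_pos: [636.3, 209.5, 67.2]
orientation: [2.316, 2.123, 0.001]
ft_force: [1.1, -0.3, 3.8]
width: 57.8
grasp_force: 30.0
```

step_arm:
  plan:
    - [-1, 0, 0, 0, 0, 0, 0.5]
    - [-1, 0, 0, -0.05, 0, 0, 0.5]
    - [-1, 0, 0, -0.1, 0, 0, -0.5]
    - [-1, 0, 0, -0.15, 0, 0, -0.5]
    - [-1, 0, 0, -0.2, 0, 0, 0]
    - [-1, 0, 0, -0.2, 0, 0, 0]
    - [-1, 0, 0, -0.25, 0, 0, 0]
    - [-1, 0, 0, -0.25, 0, 0, 0]
    - [-1, 0, 0, -0.4, 0, 0, 0]
    - [-1, 0, 0, 0, 0, 0, 0]

```text
t: 34.2
ee_pos: [637.4, 209.8, 149.2]
orientation: [2.315, 2.121, 0.006]
ft_force: [0.0, 0.2, 0.0]
width: 57.8
grasp_force: 30.0
```

```bash
python3 - <<'E'
from h import *
a=grab('scene');b=grab('wrist'); np.savez('s11.npz',**a)
s=cv2.resize(a['pixels'][140:250,110:220],(384,384),interpolation=cv2.INTER_CUBIC)
cv2.imwrite('pics/c11.png',np.hstack([s,b['pixels'][:,70:450]])[:,:,::-1])
E
python3 to.py 472.3 -250 140 85
```

```text
t 34.3 pos [636.1 209.4 147.1] yaw 85.0 w 57.9 gf 30.0 q1,q6 [0.3  0.39]
shift before turn [-9.439 -2.465  0.138] turn [ 0.01 -0.    0.  ] shift if after turn [-9.439 -2.462  0.142]
```

View pics/c11.png

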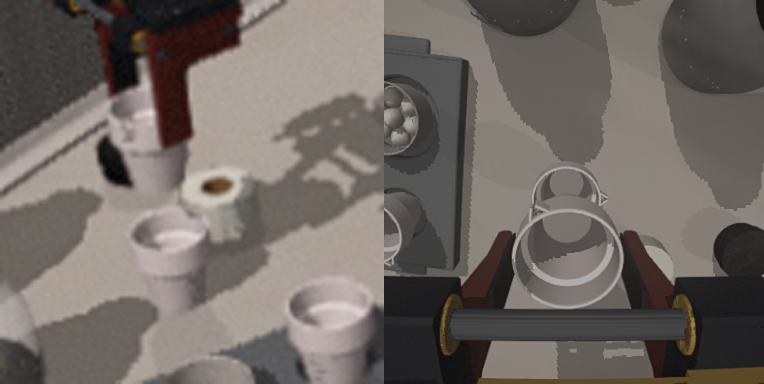

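The second beaker is free and the lowest stands alone. I carry this one to the dosing tray, a little higher to clear the bottle.

step_arm:
  plan:
    - [-1, -0.59, -0.154, -0.2, 0, 0, 0]
    - [-1, -0.59, -0.154, -0.2, 0, 0, 0]
    - [-1, -0.59, -0.154, 0, 0, 0, 0]
    - [-1, -0.59, -0.154, 0, 0, 0, 0]
    - [-1, -0.59, -0.154, 0, 0, 0, 0]
    - [-1, -0.59, -0.154, 0, 0, 0, 0]
    - [-1, -0.59, -0.154, 0, 0, 0, 0]
    - [-1, -0.59, -0.154, 0, 0, 0, 0]
    - [-1, -0.59, -0.154, 0, 0, 0, 0]
    - [-1, -0.59, -0.154, 0, 0, 0, 0]
    - [-1, -0.59, -0.154, 0, 0, 0, 0]
    - [-1, -0.59, -0.154, 0, 0, 0, 0]
    - [-1, -0.59, -0.154, 0, 0, 0, 0]
    - [-1, -0.59, -0.154, 0, 0, 0, 0]
    - [-1, -0.59, -0.154, 0, 0, 0, 0]
    - [-1, -0.59, -0.154, 0, 0, 0, 0]
    - [-1, 0, 0, 0, 0, 0, 0]
    - [-1, 0, 0, 0, 0, 0, 0]
    - [-1, 0, 0, 0, 0, 0, 0]

```text
t: 36.67
ee_pos: [472.4, -249.2, 166.5]
orientation: [-2.315, -2.123, 0.0]
ft_force: [0.7, 0.3, 0.1]
width: 57.7
grasp_force: 30.0
```

```bash
python3 to.py 472.3 -250 54.5 85
```

```text
t 36.67 pos [ 472.4 -249.2  166.5] yaw 85.1 w 57.7 gf 30.0 q1,q6 [-0.51 -0.42]
shift before turn [-0.016  0.     2.24 ] turn [-0.   -0.    0.01] shift if after turn [-1.50e-02 -1.00e-03  2.24e+00]
```

step_arm:
  plan:
    - [-1, -0.015, 0, 0.5, 0, 0, 0]
    - [-1, 0, 0, 0.6, 0, 0, 0]
    - [-1, 0, 0, 0.5, 0, 0, 0]
    - [-1, 0, 0, 0.3, 0, 0, 0]
    - [-1, 0, 0, 0.15, 0, 0, 0]
    - [-1, 0, 0, 0.1, 0, 0, 0]
    - [-1, 0, 0, 0.07, 0, 0, 0]
    - [-1, 0, 0, 0, 0, 0, 0]
    - [-1, 0, 0, 0, 0, 0, 0]

```text
t: 37.8
ee_pos: [472.4, -251.0, 56.1]
orientation: [2.316, 2.122, 0.0]
ft_force: [0.3, 0.6, -0.9]
width: 58.0
grasp_force: 30.0
```

```bash
python3 to.py 472.3 -250 54.5 85
```

```text
t 37.8 pos [ 472.4 -251.    56.1] yaw 85.0 w 58.0 gf 30.0 q1,q6 [-0.51 -0.42]
shift before turn [ 0.02  -0.004  0.031] turn [0.01 0.   0.  ] shift if after turn [ 0.02  -0.004  0.031]
```

Release, rise, and back off toward −y (−tool x) so the wrist camera sees the tray.

step_arm:
  plan:
    - [-1, 0.02, 0, 0.02, 0, 0, 0]
    - [0.8, 0, 0, 0, 0, 0, 0]
    - [0.8, 0, 0, 0, 0, 0, 0]
    - [0.8, 0, 0, 0, 0, 0, 0]
    - [0.8, 0, 0, -0.3, 0, 0, 0]
    - [1, 0, 0, -0.8, 0, 0, 0]
    - [1, 0, 0, -1, 0, 0, 0]
    - [1, 0, 0, -1, 0, 0, 0]
    - [1, -0.5, 0, -0.3, 0, 0, 0]
    - [1, -0.5, 0, 0, 0, 0, 0]
    - [1, 0, 0, 0, 0, 0, 0]
    - [1, 0, 0, 0, 0, 0, 0]
    - [1, 0, 0, 0, 0, 0, 0]

```text
t: 39.42
ee_pos: [467.8, -298.8, 224.5]
orientation: [-2.315, -2.123, 0.0]
ft_force: [-0.3, -1.0, -0.5]
width: 87.6
grasp_force: 0.0
```

```bash
python3 - <<'E'
from h import *
w=grab('wrist');t=grab('top');s=grab('scene')
c=cv2.resize(t['pixels'][130:260,90:410],(800,325),interpolation=cv2.INTER_CUBIC)
w2=cv2.resize(w['pixels'],(366,275)); s2=cv2.resize(s['pixels'][130:300,110:400],(434,275),interpolation=cv2.INTER_CUBIC)
cv2.imwrite('pics/fin.png',np.vstack([c,np.hstack([w2,s2])])[:,:,::-1])
def loc(P,c,yaw,p): 
    a=np.radians(yaw); d=P[...,:2]-np.array(c); return np.stack([d@[np.cos(a),np.sin(a)],d@[-np.sin(a),np.cos(a)],P[...,2]],-1)
for nm,im in(('wrist',w),('top',t),('scene',s)):
    P=cloud(im)
    D=loc(P,(472,-254),-5,0);S=loc(P,(479.1,245.7),-12.8,0)
    p=im['pixels'].astype(int); cr=(abs(D[...,0])<40)&(abs(D[...,1]+66)<16)
    q=D[cr&(p[...,0]>1.25*p[...,2])]
    if len(q)>5: print(nm,'crayon',len(q),cv2.minAreaRect(q[:,:2].astype(np.float32)),np.percentile(q[:,2],[10,50,90]).round(1),'tray',np.median(D[(abs(D[...,0])<45)&(abs(D[...,1]+45)<8)&(D[...,2]<40)][:,2]).round(1))
    for k,Q,y,z0,z1 in(('bottle',D,68,70,95),('beakD',D,4,64,85),('tin',S,45,38,55),('beakS',S,-48,64,85)):
        q=Q[(np.hypot(Q[...,0],Q[...,1]-y)<45)&(Q[...,2]>z0)&(Q[...,2]<z1)]
        if k=='beakD': q=q[q[:,1]<40]
        if len(q)>10: print(nm,k,len(q),np.round(cv2.minEnclosingCircle(q[:,:2].astype(np.float32))[0],1),q[:,2].max().round(1),np.percentile(q[:,2],[50,95]).round(1))
E
```

```text
wrist crayon 450 ((-0.7406330108642578, -68.17000579833984), (13.096284866333008, 59.54179382324219), 89.89116668701172) [26.5 29.3 30.7] tray 23.2
wrist bottle 649 [-0.6 48.3] 88.1 [85.5 87. ]
wrist beakD 596 [-1.   6.4] 75.3 [72.7 74.1]
top crayon 130 ((-4.556392669677734, -68.02410125732422), (15.870687484741211, 70.84248352050781), 86.87633514404297) [15.9 26.2 30.2] tray 21.2
top bottle 83 [-1.5 50.2] 89.8 [82.4 86.3]
top beakD 97 [-3.3  7.7] 77.0 [70.  74.3]
top tin 67 [-0.6 45.8] 47.5 [43.1 46.2]
top beakS 92 [  1.  -48.5] 74.9 [70.  73.3]
scene crayon 80 ((-4.866970062255859, -69.53665161132812), (27.03638458251953, 75.31427764892578), 79.56827545166016) [ 20.7  27.  375. ] tray -704.4
scene bottle 61 [-3.4 51.6] 86.8 [80.7 84.2]
scene beakD 100 [-1.6  7.1] 72.4 [68.6 71.6]
scene tin 135 [-1.4 45.3] 47.3 [42.2 45.9]
scene beakS 172 [ -0.2 -48.1] 75.7 [70.1 73.7]
```

View pics/fin.png

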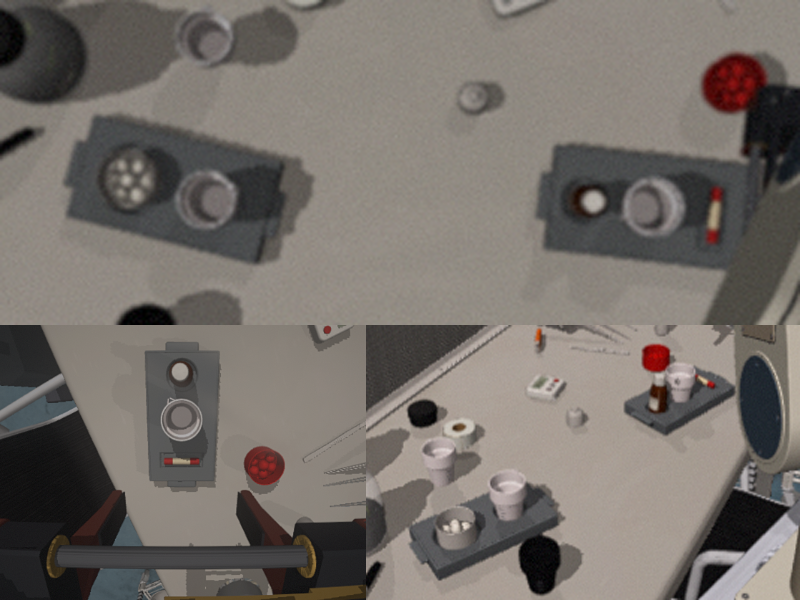

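The final picture shows the tin (128,178) and one beaker (207,200) in the left tray. The right tray has the bottle (590,201), the other beaker (654,205) and the crayon in its slot (714,215). The lowest beaker stands alone (205,40). Rim and top heights match fully seated parts.

```bash
python3 -c "
from workcell import ctrl
print(ctrl.close_job())"
```

```text
the job is handed in; nothing more can be done
None
```

Both kits are made up and handed in at about 39 s of the 144 s allowed; by the last camera check every part was seated in its recess and the lowest beaker stood alone in its place, but the hand-in returned no verdict.

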